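# Set the bread slicer and feed the part-cut baguette

### The arm

A 7-joint arm with a two-finger parallel gripper is mounted at the origin on the work surface. World frame = base frame: x ahead of the robot, y to its left, z up, the work surface at z = 0. Lengths are in m, angles in rad, forces in N, time in s.
With the tool pointing down it reaches from about 0.4 to 0.85 m from the base axis. Payload 4.5 kg.
Tool frame: the origin (TCP) lies midway between the tips of the shut fingers; the grasp point (between the pads) lies 19 mm behind it; z points along the fingers, y is the line along which they close (so a half turn about z gives the same grasp; the last joint's range is limited). The gripper opens to 88 mm and grips with 3 to 60 N. Pads are 18 mm wide; open, the fingers measure 123 mm over their backs; the gripper's body (75 mm by 187 mm) begins 45 mm behind the grasp point.
Start: joints at [1.304, 0.689, -0.195, 1.565, 0.157, 0.902, -0.215], TCP at [0.185, -0.597, 0.239] pointing down, gripper open.
Joint ranges: [-3.01, 3.01], [-0.46, 2.08], [-1.47, 1.51], [0.13, 2.56], [-1, 4.14], [0.04, 2.09], [-2.66, 2.66]. Speed limits (rad/s): [2.57, 2.57, 3.14, 3.14, 3.14, 3.14, 3.14].

### API

Orientations are given as a unit quaternion [x, y, z, w].
In Python, from plant import r gives the robot as it stands.
- The arm moves only by the tool carry_out, never from a script. Its argument "plan" is a list of rows, each an object with "rot": the turn, a rotation vector about the tool's x, y, z in rad, a list of three; "xyz": the shift along the tool's x, y, z in m, a list of three; "grip": the closure in counts, from 0 (fully open) to 255 (shut). In form: [{"rot": [wx, wy, wz], "xyz": [dx, dy, dz], "grip": grip}, ...]. A call has 1 to 8 rows; each row is the pose to reach, as a shift and turn from the pose commanded when the call began, along the tool's axes at that moment; what a row does not reach only later rows make up. A row lasts 1/12 s, in which the tool goes at most 41.7 mm and 7.16 degrees, less where a joint would pass 70% of its speed; a pose out of reach is approached as far as the arm can. A call with a gripper value outside its range is refused whole. The fingers move at their own pace and stop on an object; "squeeze" is the grip in N (left out, the last holds). Time passes only in rows, so rows that repeat a pose let the fingers close. It gives the time, the measured TCP pose, the force, the opening and the grip force at its end, in the units of the state.
- r.get_state(): the state, without advancing time (a new reading comes with each control period).
- r.snapshot(name): name is "scene" or "side" or "wrist"; returns the picture (420x560x3 uint8, red, green, blue); there is no depth.
- r.camera_params(name): a dict with "fx", "fy", "cx", "cy" (pixels), "position" and "attitude" of the camera in the world; the wrist camera has in their place "hand_eye" (4x4, takes a point from camera to tool coordinates, whose origin is the TCP and whose axes are the flange's). Camera axes: x right, y down, z forward; pixel columns grow to the right and rows downward; lengths in m; the calibration is good to about 2 mm. A picture is of the moment at which its call begins: read the wrist's pose just before it. camera_params takes no time and is no camera call.
- r.finish_job(): hands the job in; it is judged then, once.
The state is a dict: "clock": time; "q": joint angles; "qd": joint speeds; "joint_torque": joint torques, N m; "tool_pos": TCP position; "eef_rot": TCP orientation; "contact_force": force on the tool from outside, world axes, zero at the start; "moment": the same for the moment, N m; "opening": opening from 0.0 (shut) to 1.0 (fully open); "finger_force": force on a finger pad.
Only numpy, scipy, OpenCV 4.12 (cv2) and the standard library are available. Lean on these libraries where they do the work, as an engineer would, in place of code of your own. Each camera call takes 0.05 s, during which the arm holds its last target. There are 200 camera calls.

### The job

Get the slicer ready for the part-cut baguette. First set the slice thickness: lift the lever over the teeth, swing it round and let it drop fully into the notch that has the thumbscrew in front of it. Then lay the part-cut baguette, flat base down and cut end first, in the sloping chute without dropping it, so that it runs down through the mouth and rests with its cut end against the gauge plate; leave the whole baguette and everything else on the counter where it is.

Things in the scene. Friction and masses are not known exactly. Their poses are not given: they have to be found in the camera images.
- slicer: grey countertop slicer; origin under its middle on the counter, x away from the robot, y along it to the chute's high end, z up. Drive housing: x -85 to 85, y -235 to -110 mm, 250 mm high. The chute lies at x = 0. A round blade guard (80 mm radius, 22 mm thick) stands square to the chute floor over its lower end; lower edge 68 mm above that floor, top 305 mm above the counter
- chute_end (a point): middle of the chute floor at its lower end, 85 mm above the counter; own y points up the chute (25 degree slope), z square out of its floor. Straight steel trough 262 mm long, 68 mm wide inside, walls 14 mm high, so slippery that bread slides down by itself. Its last 24 mm are the mouth under the blade guard: 76 mm wide, 68 mm high
- chute_top (a point): middle of the chute floor at its high open end, 262 mm up the slope from chute_end
- gauge_face (a point): point on the flat face of the upright steel gauge plate beyond the mouth, 25 mm above the line of the chute floor; own y points up the chute towards the bread, z square to the chute floor. The lever shifts this plate: it stands 7 to 12 mm past chute_end with the lever parked, and 17, 23 or 28 mm past it in the three notches from right to left
- lever_knob (a point): centre of the lever's black ball knob, 34 mm across, on an upright 12 mm stem; 162 mm above the counter with the lever down and 142 mm from the upright pivot axis. The lever is a steel bar 12 mm wide that points from the drive housing towards the robot; the bar's top is 130 mm above the counter
- lever_pivot (a point): on the lever's upright axis, at the top of the half-round quadrant plate (radius 124 mm, 104 mm above the counter). Lift hinge 20 mm above this point. On the plate, 80 mm from the axis, stand four rounded teeth 12.5 mm high with three notches 13 mm wide between them; a blade 8 mm wide under the lever fits a notch. Right of the teeth (robot's view) the plate is clear: the lever is parked there
- lever_pointer (a point): point of the lever 110 mm from the pivot axis, 4 mm above the quadrant plate when the lever is down; in plan it lies over the thumbscrew when the blade is in the notch behind it (play up to 3.5 mm either way)
- thumbscrew: knurled round steel thumbscrew, 26 mm across, 14 mm high, fixed in the quadrant plate 110 mm from the pivot axis, straight in front of one of the three notches: it marks the setting for this bread. The other two notches have only flush screws 10 mm across. Origin: centre of its underside. The lever passes over it
- lever (a joint): swing of the lever about the upright axis, rad: 0 pointing along the slicer's -x, growing towards the slicer's -y (to the right, robot's view); parked at 0.5 to 0.8; notches at 0.15, -0.20 and -0.55; light friction, stays where left; stops at -0.66 and 0.86
- lever_arm (a joint): lift of the lever, rad: 0 fully down (in a notch or on the clear part), 0.16 with the blade on top of a tooth, stop at 0.32 (knob about 43 mm up). A spring pulls it down with 4 to 6 N at the knob. When down in a notch the lever cannot be forced sideways past the teeth
- baguette: the part-cut short baguette, 190 mm long, 54 mm wide, 50 mm high, 110 to 230 g; flat base, rounded slashed top, sides widest 10 to 38 mm above the base; one end is cut off flat and square (pale crumb), the other is rounded. Origin: centre of its base; x along it towards the cut end, z up
- cut_end (a point): centre of the baguette's flat cut face, 95 mm from its origin and 25 mm above its base
- whole: whole short baguette of the same width and height, 205 mm long, both ends rounded; leave it. Origin: centre of its base, x along it
- boule: dark round loaf, 170 mm across, 85 mm high; leave it. Origin: centre of its base
- roll: bread roll, 100 x 75 x 50 mm; leave it. Origin: centre of its base
- tongs: steel bread tongs lying flat, 210 mm long, 50 mm wide, 20 mm high; leave them. Origin: on the counter under their middle, x along them
- brush: crumb brush, 190 mm long, lying down; leave it
- jam: jam jar with a steel lid, 68 mm across, 95 mm high; leave it. Origin: centre of its base
Not all that is in view belongs to the job. What is shaped like the baguette but black, blue or purple is not meant.

How it is judged:
By the outcome, as a careful person would: the job done as asked, in the order asked, and still so for the second after the job is handed in, with the robot touching nothing.
It also fails if it takes over 72 s, if anything falls off the work surface, if the arm or the gripper's body presses on something with over 40 N, if the wrist force passes 120 N, or if a joint passes its speed limit or range.

## Working session

There is one attempt and no reset: what is moved stays moved. The work goes in short steps, Python scripts to look and compute and a tool call to move; the robot and the scene stay as the last step left them, time stands still between calls to the robot, and variables do not carry over. Pictures are saved under pics/ and viewed, at most 10 in all, crops included, and the job is handed in when it is done.

Besides the shell and the picture viewer there is one more tool, called after "Call:" as name(argument=value, ...) on one line, values as JSON. carry_out: Moves the arm, as the interface text tells. Its arguments: {"type":"object","properties":{"plan":{"type":"array"},"squeeze":{"type":"number"}},"required":["plan"]}

```bash
ls; mkdir -p pics; python3 - <<'E'
from plant import r
import cv2,numpy as np
for n in("scene","side"):
    im=r.snapshot(n); cv2.imwrite(f"pics/{n}0.png",im[:,:,::-1]); print(n,r.camera_params(n))
print(r.camera_params("wrist")); print(r.get_state())
E
```

```text
pics
scene {'fx': 419.21367257992733, 'fy': 419.21367257992733, 'cx': 284.57174976427956, 'cy': 204.43137225859428, 'position': array([ 0.75418135, -0.82025235,  1.24422788]), 'attitude': array([ 0.9274264 ,  0.1293463 , -0.04796339, -0.3476339 ])}
side {'fx': 541.6528752858527, 'fy': 541.6528752858527, 'cx': 280.083310139789, 'cy': 201.74576960836535, 'position': array([ 0.12972681, -1.48290918,  1.23222035]), 'attitude': array([ 0.88071545, -0.1044284 ,  0.04516381, -0.45977738])}
{'fx': 375.1133950881975, 'fy': 375.1133950881975, 'cx': 278.1832647644589, 'cy': 206.9665503651611, 'hand_eye': array([[ 7.77363636e-05, -9.57229758e-01, -2.89328852e-01,
         7.53220488e-02],
       [ 9.99999820e-01, -9.77748594e-05,  5.92161320e-04,
        -6.67983241e-04],
       [-5.95123524e-04, -2.89328846e-01,  9.57229578e-01,
        -1.46096133e-01],
       [ 0.00000000e+00,  0.00000000e+00,  0.00000000e+00,
         1.00000000e+00]])}
{'clock': 0.1, 'q': array([ 1.30380815,  0.68989708, -0.19450622,  1.56623484,  0.15728462,
        0.90245957, -0.21508983]), 'qd': array([ 3.07751529e-05, -3.10140504e-03, -1.54761350e-03, -3.61648935e-03,
        4.38538727e-04,  1.84685972e-03,  1.66720790e-03]), 'joint_torque': array([-2.60456880e-03, -5.28502715e+01, -1.27136070e+00, -1.53836989e+01,
       -5.25618147e-02,  2.03568052e-03,  5.61536012e-05]), 'tool_pos': array([ 0.18496363, -0.59642312,  0.23799313]), 'eef_rot': array([ 9.88706873e-01,  1.49860168e-01, -1.74316556e-04, -7.86498625e-04]), 'contact_force': array([-0.41687753, -0.29523755, -0.12729419]), 'moment': array([ 0.05149456,  0.03933885, -0.0303747 ]), 'finger_force': 0.0, 'opening': 1.0000417635128125}
```

View pics/scene0.png

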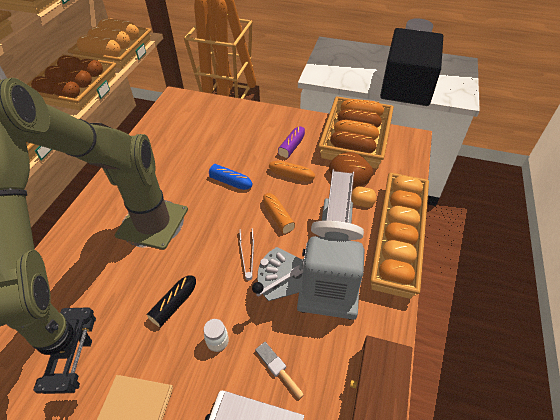

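View pics/side0.png

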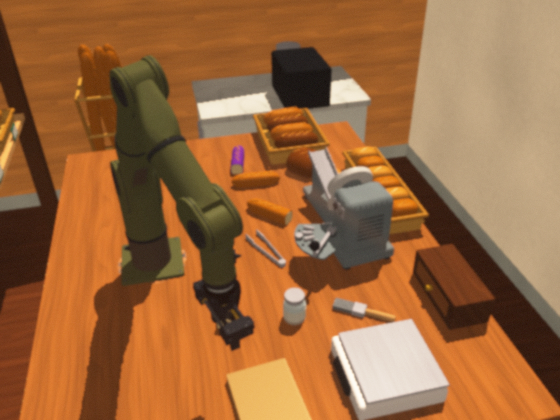

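The scene view shows the slicer at about (330,255) with its knob at (258,287). The part-cut baguette is at (279,214), with its pale end near (289,229). The whole one is at (292,171) and the tongs at (245,255). I'll zoom in next.

```bash
cat > h.py <<'E'
from plant import r
import cv2,numpy as np
from scipy.spatial.transform import Rotation as R
def cam(n):
    p=r.camera_params(n)
    if n=="wrist":
        s=r.get_state(); T=np.eye(4); T[:3,:3]=R.from_quat(s['eef_rot']).as_matrix(); T[:3,3]=s['tool_pos']
        T=T@p['hand_eye']
    else:
        T=np.eye(4); T[:3,:3]=R.from_quat(p['attitude']).as_matrix(); T[:3,3]=p['position']
    return dict(f=p['fx'],cx=p['cx'],cy=p['cy'],T=T)
def ray(c,uv):
    d=c['T'][:3,:3]@np.array([(uv[0]-c['cx'])/c['f'],(uv[1]-c['cy'])/c['f'],1]); return c['T'][:3,3],d
def onz(c,uv,z):
    o,d=ray(c,uv); return o+d*(z-o[2])/d[2]
def tri(c1,u1,c2,u2):
    (o1,d1),(o2,d2)=ray(c1,u1),ray(c2,u2)
    t=np.linalg.lstsq(np.c_[d1,-d2],o2-o1,rcond=None)[0]
    a,b=o1+d1*t[0],o2+d2*t[1]; return (a+b)/2,np.linalg.norm(a-b)
def proj(c,P):
    p=np.linalg.inv(c['T'])@np.r_[P,1]; return c['f']*p[0]/p[2]+c['cx'],c['f']*p[1]/p[2]+c['cy']
E
python3 - <<'E'
import cv2,numpy as np
a=cv2.imread("pics/scene0.png")[150:330,225:375]; b=cv2.imread("pics/side0.png")[140:280,230:400]
a=cv2.resize(a,None,fx=2.6667,fy=2.6667,interpolation=3); b=cv2.resize(b,None,fx=2.3529,fy=2.3529,interpolation=3)
o=np.zeros((480,800,3),np.uint8); o[:a.shape[0],:400]=a[:480,:400]; o[:b.shape[0],400:]=b[:480,:400]
cv2.imwrite("pics/z0.png",o)
E
```

```text
(no output)
```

View pics/z0.png

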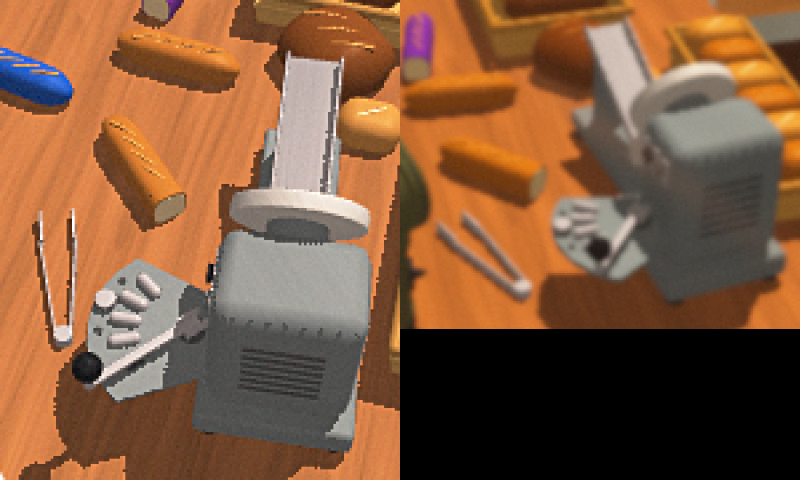

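```bash
python3 - <<'E'
from h import *
from scipy.optimize import fsolve
np.set_printoptions(precision=4,suppress=True)
c=cam("scene");s=cam("side")
A=lambda u,v:(225+u/2.6667,150+v/2.6667)
B=lambda u,v:(230+(u-400)/2.3529,140+v/2.3529)
kn=tri(c,A(87,367),s,B(598,248));print("knob",kn, onz(c,A(87,367),.162))
sc=onz(c,A(104,299),.115);print("thumbscrew",sc)
piv=onz(c,A(193,318),.135);print("pivot",piv)
L=onz(c,A(287,55),.209);Rr=onz(c,A(342,58),.209);print("chute top",L,Rr,(L+Rr)/2,np.linalg.norm(L-Rr))
for P,q in((L,A(272,193)),(Rr,A(336,193))):
    f=lambda x:np.array(proj(c,P-x[0]*np.array([np.cos(.4363)*np.cos(x[1]),np.cos(.4363)*np.sin(x[1]),np.sin(.4363)])))-q
    print("L,yaw",fsolve(f,[.18,1.5]))
for n,q in dict(cut_top=A(170,197),cutbase=A(172,220)).items(): print(n,onz(c,q,.05 if 'top' in n else 0))
im=cv2.imread("pics/scene0.png");hsv=cv2.cvtColor(im,cv2.COLOR_BGR2HSV)
print("bag ends",onz(c,A(117,118),.03),onz(c,A(172,208),.025))
for t in ((42,215),(75,212),(62,342)): print("tongs",onz(c,A(*t),.01))
print("whole",onz(c,A(118,42),.03),onz(c,A(240,75),.03))
print("boule",onz(c,A(335,50),.05),"roll",onz(c,A(365,125),.03),"jam",onz(c,(215,325),.095))
E
```

```text
knob (array([ 0.5081, -0.2411,  0.1589]), np.float64(0.0023376220913692127)) [ 0.5097 -0.2438  0.162 ]
thumbscrew [ 0.4898 -0.1257  0.115 ]
pivot [ 0.6017 -0.1346  0.135 ]
chute top [0.6281 0.2469 0.209 ] [0.699  0.2612 0.209 ] [0.6636 0.254  0.209 ] 0.07232207869317542
L,yaw [0.189  1.7015]
L,yaw [0.1836 1.7524]
cut_top [0.5109 0.0958 0.05  ]
cutbase [0.5144 0.0955 0.    ]
bag ends [0.3922 0.2327 0.03  ] [0.5137 0.0971 0.025 ]
tongs [0.3403 0.047  0.01  ]
tongs [0.3827 0.0646 0.01  ]
tongs [ 0.4336 -0.1374  0.01  ]
whole [0.3458 0.3873 0.03  ] [0.5462 0.369  0.03  ]
boule [0.6773 0.4417 0.05  ] roll [0.7456 0.319  0.03  ] jam [ 0.414  -0.3588  0.095 ]
```

The thumbscrew stands in front of the middle notch. I'll bring the wrist camera over the lever for a closer look.

Call:
carry_out(plan=[{"rot":[0,0,-0.1],"xyz":[0.03,-0.02,-0.02],"grip":0},{"rot":[0,0,-0.22],"xyz":[0.06,-0.04,-0.04],"grip":0},{"rot":[0,0,-0.33],"xyz":[0.095,-0.063,-0.06],"grip":0},{"rot":[0,0,-0.44],"xyz":[0.13,-0.085,-0.08],"grip":0},{"rot":[0,0,-0.55],"xyz":[0.16,-0.107,-0.1],"grip":0},{"rot":[0,0,-0.55],"xyz":[0.19,-0.127,-0.112],"grip":0},{"rot":[0,0,-0.55],"xyz":[0.22,-0.147,-0.112],"grip":0},{"rot":[0,0,-0.55],"xyz":[0.25,-0.167,-0.112],"grip":0}])

```text
clock: 0.77
tool_pos: [0.3763, -0.3613, 0.3519]
eef_rot: [0.911, 0.413, 0.001, 0.001]
contact_force: [1.3, 0.4, 0.1]
opening: 1.0
finger_force: 0.0
```

```bash
cat >> h.py <<'E'
def go(p,yaw,pitch=0,s=None):
    """shift and turn in the tool frame to TCP p, tool x at world yaw (down), then pitch about tool y"""
    s=s or r.get_state(); C=R.from_quat(s['eef_rot'])
    G=R.from_euler('z',yaw)*R.from_euler('x',np.pi)*R.from_euler('y',pitch)
    print("xyz",np.round(C.inv().apply(np.array(p)-s['tool_pos']),4),"rot",np.round((C.inv()*G).as_rotvec(),3),"| at",np.round(s['tool_pos'],4),round(s['clock'],2))
E
python3 - <<'E'
from h import *
go([.54,-.16,.35],.85)
E
```

```text
xyz [ 0.2593 -0.0094  0.0021] rot [ 0.002 -0.001  0.002] | at [ 0.3763 -0.3613  0.3519] 0.77
```

Call:
carry_out(plan=[{"rot":[0,0,0],"xyz":[0.035,0,0],"grip":0},{"rot":[0,0,0],"xyz":[0.07,-0.002,0],"grip":0},{"rot":[0,0,0],"xyz":[0.11,-0.004,0],"grip":0},{"rot":[0,0,0],"xyz":[0.15,-0.006,0],"grip":0},{"rot":[0,0,0],"xyz":[0.19,-0.01,0],"grip":0},{"rot":[0,0,0],"xyz":[0.22,-0.01,0],"grip":0},{"rot":[0,0,0],"xyz":[0.24,-0.01,0],"grip":0},{"rot":[0,0,0],"xyz":[0.24,-0.01,0],"grip":0}])

```text
clock: 1.43
tool_pos: [0.528, -0.1707, 0.3505]
eef_rot: [0.909, 0.417, 0.002, -0.001]
contact_force: [0.5, 0.3, 0.4]
opening: 0.999
finger_force: 0.0
```

```bash
python3 - <<'E'
from h import *
import pickle
c=cam("wrist"); im=r.snapshot("wrist"); pickle.dump((c,im),open("w1.pkl","wb"))
cv2.imwrite("pics/w1.png",im[:,:,::-1]); go([.54,-.16,.35],.85)
E
```

```text
xyz [0.0194 0.0014 0.0003] rot [-0.001 -0.001  0.006] | at [ 0.5262 -0.1738  0.3503] 1.48
```

View pics/w1.png

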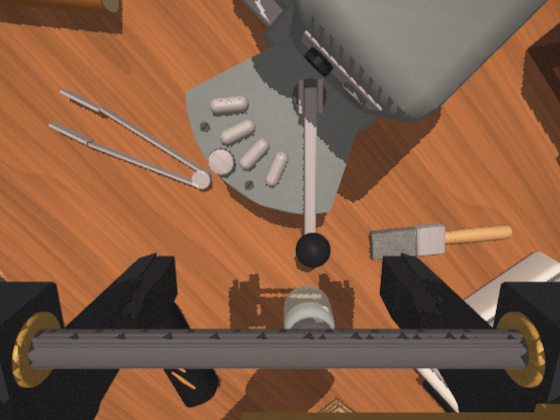

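The wrist view shows the knob at (313,250), the thumbscrew at (221,161), flush screws at (205,127) and (249,185), and the pivot near (309,97).

```bash
python3 - <<'E'
from h import *
import pickle
from scipy.optimize import least_squares
np.set_printoptions(precision=4,suppress=True)
c,im=pickle.load(open("w1.pkl","rb"))
g=cv2.cvtColor(im,cv2.COLOR_RGB2GRAY); hsv=cv2.cvtColor(im,cv2.COLOR_RGB2HSV)
def blob(mask,uv,w):
    u,v=uv; m=np.zeros_like(mask); m[v-w:v+w,u-w:u+w]=mask[v-w:v+w,u-w:u+w]
    n,l,st,ce=cv2.connectedComponentsWithStats(m.astype(np.uint8)); i=1+np.argmax(st[1:,4]); return ce[i],st[i,4]
kn=blob((g<45),(313,250),24); ts=blob((g>150),(221,161),17)
f=[blob(g<75,q,9) for q in((205,127),(249,185))]; te=[blob(g>150,q,20) for q in((229,105),(237,132),(254,155),(277,169))]
print(kn,ts,f,te)
K=onz(c,kn[0],.162)[:2]; S=onz(c,ts[0],.118)[:2]; F=[onz(c,a[0],.104)[:2] for a in f]; T=[onz(c,a[0],.112)[:2] for a in te]
# unknown: pivot xy, phi (world angle of a=0 direction)
A=lambda a,rr,x:x[:2]+rr*np.array([np.cos(x[2]+a),np.sin(x[2]+a)])
res=least_squares(lambda x:np.r_[A(-.2,.11,x)-S,A(-.55,.11,x)-F[0],A(.15,.11,x)-F[1],*[A(a,.08,x)-t for a,t in zip((-.725,-.375,-.025,.325),T)],[np.hypot(*(K-x[:2]))-.142]],[.6,-.135,np.pi+.17])
x=res.x; print("piv",x[:2],"yaw",x[2]-np.pi,"res mm",res.fun*1e3)
d=K-x[:2]; print("knob",K,"a",np.arctan2(-d[1],-d[0])-(x[2]-np.pi), "screw",S)
go([*K,.25],np.arctan2(-d[1],-d[0])-.25)
E
```

```text
(array([312.4032, 250.0617]), np.int32(811)) (array([220.3884, 161.2639]), np.int32(466)) [(array([203.9091, 126.7273]), np.int32(11)), (array([249. , 184.5]), np.int32(10))] [(array([227.9556, 101.9917]), np.int32(360)), (array([236.4069, 129.6275]), np.int32(349)), (array([253.0912, 152.0824]), np.int32(340)), (array([275.6718, 167.0184]), np.int32(326))]
piv [ 0.5997 -0.133 ] yaw 0.11559796231353525 res mm [-0.0458  0.4844  1.2871  0.7993  0.5979  1.0898 -0.8095 -0.928  -0.6807
 -0.9672 -0.6599 -0.8657 -0.7525 -0.9011  1.6707]
knob [ 0.5082 -0.2438] a 0.7652266620158698 screw [ 0.4901 -0.1242]
xyz [-0.0647  0.0324  0.1002] rot [-0.001 -0.001  0.225] | at [ 0.5262 -0.1738  0.3503] 1.48
```

Call:
carry_out(plan=[{"rot":[0,0,-0.03],"xyz":[-0.03,0.016,0.02],"grip":0},{"rot":[0,0,-0.03],"xyz":[-0.0647,0.0324,0.04],"grip":0},{"rot":[0,0,-0.03],"xyz":[-0.0647,0.0324,0.075],"grip":0},{"rot":[0,0,-0.03],"xyz":[-0.0647,0.0324,0.11],"grip":0},{"rot":[0,0,-0.03],"xyz":[-0.0647,0.0324,0.14],"grip":0},{"rot":[0,0,-0.03],"xyz":[-0.0647,0.0324,0.16],"grip":0},{"rot":[0,0,-0.03],"xyz":[-0.0647,0.0324,0.165],"grip":0},{"rot":[0,0,-0.03],"xyz":[-0.0647,0.0324,0.165],"grip":0}])

```text
clock: 2.15
tool_pos: [0.5049, -0.2474, 0.1844]
eef_rot: [0.905, 0.425, -0.002, -0.001]
contact_force: [0.5, 0.4, 1.0]
opening: 1.003
finger_force: 0.0
```

```bash
python3 - <<'E'
from h import *
go([.5082,-.2438,.142],.88)
E
```

```text
xyz [0.005  0.0003 0.0424] rot [-0.003  0.002 -0.001] | at [ 0.5049 -0.2474  0.1844] 2.15
```

Call:
carry_out(plan=[{"rot":[0,0,0],"xyz":[0.005,0,0.02],"grip":0},{"rot":[0,0,0],"xyz":[0.005,0,0.035],"grip":0},{"rot":[0,0,0],"xyz":[0.005,0,0.042],"grip":60},{"rot":[0,0,0],"xyz":[0.005,0,0.042],"grip":255},{"rot":[0,0,0],"xyz":[0.005,0,0.042],"grip":255},{"rot":[0,0,0],"xyz":[0.005,0,0.042],"grip":255},{"rot":[0,0,0],"xyz":[0.005,0,0.042],"grip":255},{"rot":[0,0,0],"xyz":[0.005,0,0.042],"grip":255}], squeeze=35)

```text
clock: 2.82
tool_pos: [0.5106, -0.2428, 0.1447]
eef_rot: [0.905, 0.426, 0.001, 0.001]
contact_force: [-0.1, -1.3, -0.1]
opening: 0.569
finger_force: 0.0
```

```bash
python3 - <<'E'
from h import *
s=r.get_state();print(s['opening'],s['finger_force'],s['contact_force'])
p=np.array([.5997,-.133])
go([*(p-.129*np.array([np.cos(.88),np.sin(.88)])),.176],.88)
for a in(.66,.44,.22,.06,-.084): go([*(p-.129*np.array([np.cos(a),np.sin(a)])),.176],a)
E
```

```text
0.5687967396510365 0.0 [-0.11660006 -1.32355551 -0.09149536]
xyz [ 0.0124 -0.0012 -0.0313] rot [ 0.002 -0.     0.001] | at [ 0.5106 -0.2428  0.1447] 2.82
xyz [ 0.0156 -0.0294 -0.0314] rot [ 0.002 -0.001  0.221] | at [ 0.5106 -0.2428  0.1447] 2.82
xyz [ 0.0248 -0.0562 -0.0314] rot [ 0.002 -0.001  0.441] | at [ 0.5106 -0.2428  0.1447] 2.82
xyz [ 0.0396 -0.0803 -0.0315] rot [ 0.001 -0.001  0.661] | at [ 0.5106 -0.2428  0.1447] 2.82
xyz [ 0.0535 -0.0955 -0.0315] rot [ 0.001 -0.001  0.821] | at [ 0.5106 -0.2428  0.1447] 2.82
xyz [ 0.0679 -0.1072 -0.0315] rot [ 0.001 -0.001  0.965] | at [ 0.5106 -0.2428  0.1447] 2.82
```

Call:
carry_out(plan=[{"rot":[0,0,0],"xyz":[-0.001,0,0.001],"grip":255},{"rot":[0,0,0],"xyz":[-0.001,0,0.001],"grip":255},{"rot":[0,0,0],"xyz":[-0.001,0,0.001],"grip":255},{"rot":[0,0,0],"xyz":[-0.001,0,0.001],"grip":255},{"rot":[0,0,0],"xyz":[-0.001,0,0.001],"grip":255},{"rot":[0,0,0],"xyz":[-0.001,0,0.001],"grip":255}])

```text
clock: 3.32
tool_pos: [0.5093, -0.2434, 0.1427]
eef_rot: [0.905, 0.426, -0.0, 0.0]
contact_force: [-0.3, -1.2, 1.1]
opening: 0.36
finger_force: 34.9
```

Call:
carry_out(plan=[{"rot":[0,0,0],"xyz":[0.002,0,-0.008],"grip":255},{"rot":[0,0,0],"xyz":[0.005,0,-0.016],"grip":255},{"rot":[0,0,0],"xyz":[0.009,0,-0.024],"grip":255},{"rot":[0,0,0],"xyz":[0.012,0,-0.032],"grip":255},{"rot":[0,0,0],"xyz":[0.012,0,-0.033],"grip":255},{"rot":[0,0,0],"xyz":[0.012,0,-0.033],"grip":255}])

```text
clock: 3.82
tool_pos: [0.5175, -0.2332, 0.1762]
eef_rot: [0.904, 0.427, 0.0, -0.0]
contact_force: [0.8, 0.6, -6.8]
opening: 0.355
finger_force: 35.2
```

```bash
python3 - <<'E'
from h import *
im=r.snapshot("wrist"); cv2.imwrite("pics/w2.png",im[:,:,::-1])
p=np.array([.5997,-.133])
for a in(.77,.66,.55,.44,.33,.22,.11,0,-.084): go([*(p-.129*np.array([np.cos(a),np.sin(a)])),.176],a)
E
```

```text
xyz [ 0.0016 -0.0146 -0.0002] rot [-0.    -0.001  0.112] | at [ 0.5173 -0.2333  0.1758] 3.87
xyz [ 0.004  -0.0286 -0.0002] rot [-0.    -0.001  0.222] | at [ 0.5173 -0.2333  0.1758] 3.87
xyz [ 0.0079 -0.0422 -0.0002] rot [-0.    -0.001  0.332] | at [ 0.5173 -0.2333  0.1758] 3.87
xyz [ 0.0132 -0.0553 -0.0002] rot [-0.    -0.001  0.442] | at [ 0.5173 -0.2333  0.1758] 3.87
xyz [ 0.02   -0.0678 -0.0002] rot [-0.    -0.001  0.552] | at [ 0.5173 -0.2333  0.1758] 3.87
xyz [ 0.0281 -0.0795 -0.0002] rot [-0.    -0.001  0.662] | at [ 0.5173 -0.2333  0.1758] 3.87
xyz [ 0.0374 -0.0902 -0.0002] rot [-0.    -0.001  0.772] | at [ 0.5173 -0.2333  0.1758] 3.87
xyz [ 0.0478 -0.0998 -0.0002] rot [-0.    -0.001  0.882] | at [ 0.5173 -0.2333  0.1758] 3.87
xyz [ 0.0565 -0.1063 -0.0002] rot [-0.    -0.001  0.966] | at [ 0.5173 -0.2333  0.1758] 3.87
```

View pics/w2.png

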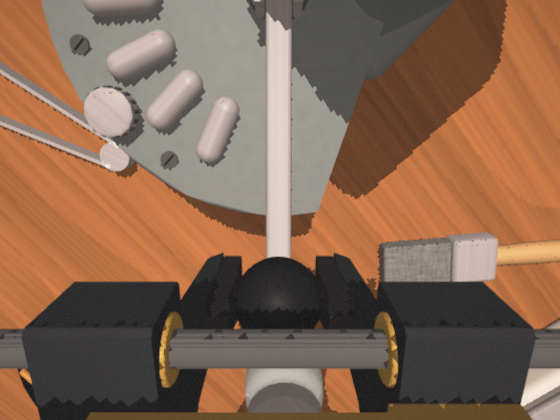

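The knob is gripped at (278,300) and the bar is lifted. Next comes the swing.

Call:
carry_out(plan=[{"rot":[0,0,0.112],"xyz":[0.0016,-0.0146,0],"grip":255},{"rot":[0,0,0.222],"xyz":[0.004,-0.0286,0],"grip":255},{"rot":[0,0,0.332],"xyz":[0.0079,-0.0422,0],"grip":255},{"rot":[0,0,0.442],"xyz":[0.0132,-0.0553,0],"grip":255},{"rot":[0,0,0.552],"xyz":[0.02,-0.0678,0],"grip":255},{"rot":[0,0,0.662],"xyz":[0.028,-0.0795,0],"grip":255},{"rot":[0,0,0.772],"xyz":[0.0374,-0.0902,0],"grip":255},{"rot":[0,0,0.882],"xyz":[0.0478,-0.0998,0],"grip":255}])

```text
clock: 4.53
tool_pos: [0.4709, -0.1338, 0.1757]
eef_rot: [1.0, -0.004, 0.001, 0.0]
contact_force: [2.3, -1.5, -8.0]
opening: 0.352
finger_force: 35.2
```

Call:
carry_out(plan=[{"rot":[0,0,0.04],"xyz":[0.0005,-0.005,0],"grip":255},{"rot":[0,0,0.084],"xyz":[0.0009,-0.0108,0],"grip":255},{"rot":[0,0,0.084],"xyz":[0.0009,-0.0108,0],"grip":255},{"rot":[0,0,0.084],"xyz":[0.0009,-0.0108,0],"grip":255}])

```text
clock: 4.87
tool_pos: [0.4715, -0.123, 0.1756]
eef_rot: [0.999, -0.042, -0.0, 0.0]
contact_force: [-0.6, -0.7, -6.8]
opening: 0.356
finger_force: 35.2
```

```bash
python3 - <<'E'
from h import *
import pickle
c=cam("wrist"); im=r.snapshot("wrist"); pickle.dump((c,im),open("w3.pkl","wb")); cv2.imwrite("pics/w3.png",im[:,:,::-1])
p=np.array([.5997,-.133]); a=-.084
go([*(p-.129*np.array([np.cos(a),np.sin(a)])),.176],a)
go([*(p-.142*np.array([np.cos(a),np.sin(a)])),.142],a)
d=r.get_state()['tool_pos'][:2]-p; print(np.arctan2(-d[1],-d[0]),np.hypot(*d))
E
```

```text
xyz [-0.0003 -0.0009 -0.0004] rot [ 0.     0.    -0.001] | at [ 0.4714 -0.1231  0.1756] 4.92
xyz [-0.0133 -0.0009  0.0336] rot [ 0.     0.    -0.001] | at [ 0.4714 -0.1231  0.1756] 4.92
-0.07691313147207565 0.12865407987364424
```

View pics/w3.png

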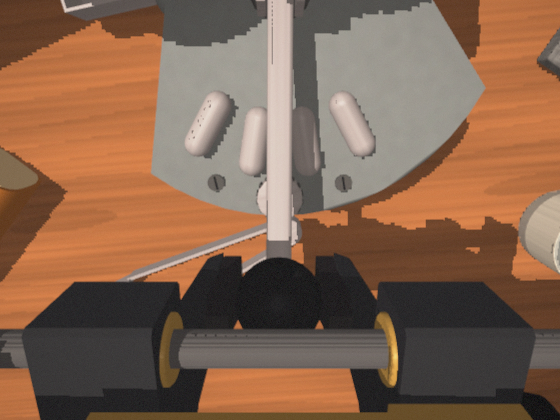

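The bar, at column 279, lies over the thumbscrew at (280,197), midway between the flush screws at columns 216 and 343. I'll lower it.

Call:
carry_out(plan=[{"rot":[0,0,0],"xyz":[-0.003,-0.001,0.008],"grip":255},{"rot":[0,0,0],"xyz":[-0.006,-0.001,0.016],"grip":255},{"rot":[0,0,0],"xyz":[-0.01,-0.001,0.024],"grip":255},{"rot":[0,0,0],"xyz":[-0.0125,-0.001,0.031],"grip":255},{"rot":[0,0,0],"xyz":[-0.0133,-0.001,0.034],"grip":255},{"rot":[0,0,0],"xyz":[-0.0133,-0.001,0.034],"grip":255}])

```text
clock: 5.42
tool_pos: [0.4586, -0.1211, 0.1417]
eef_rot: [0.999, -0.043, 0.0, 0.0]
contact_force: [-0.4, -1.1, 2.8]
opening: 0.357
finger_force: 34.7
```

Call:
carry_out(plan=[{"rot":[0,0,0],"xyz":[0,0,0],"grip":0},{"rot":[0,0,0],"xyz":[0,0,0],"grip":0},{"rot":[0,0,0],"xyz":[0,0,0],"grip":0},{"rot":[0,0,0],"xyz":[0,0,0],"grip":0},{"rot":[0,0,0],"xyz":[0,0,0],"grip":0},{"rot":[0,0,0],"xyz":[0,0,0],"grip":0},{"rot":[0,0,0],"xyz":[0,0,-0.02],"grip":0},{"rot":[0,0,0],"xyz":[0,0,-0.05],"grip":0}])

```text
clock: 6.08
tool_pos: [0.4566, -0.1202, 0.1904]
eef_rot: [0.999, -0.042, -0.003, -0.0]
contact_force: [0.8, -0.5, 0.7]
opening: 0.937
finger_force: 0.0
```

Call:
carry_out(plan=[{"rot":[0,0,-0.12],"xyz":[0,0,-0.035],"grip":0},{"rot":[0,0,-0.24],"xyz":[0,0,-0.075],"grip":0},{"rot":[0,0,-0.36],"xyz":[0,-0.02,-0.11],"grip":0},{"rot":[0,0,-0.48],"xyz":[0.02,-0.04,-0.145],"grip":0},{"rot":[0,0,-0.6],"xyz":[0.03,-0.06,-0.175],"grip":0},{"rot":[0,0,-0.72],"xyz":[0.04,-0.09,-0.2],"grip":0},{"rot":[0,0,-0.84],"xyz":[0.05,-0.12,-0.22],"grip":0},{"rot":[0,0,-0.96],"xyz":[0.06,-0.15,-0.23],"grip":0}])

```text
clock: 6.75
tool_pos: [0.532, 0.0251, 0.4249]
eef_rot: [0.905, 0.426, 0.002, 0.001]
contact_force: [1.7, 0.1, 0.3]
opening: 0.999
finger_force: 0.0
```

```bash
python3 - <<'E'
from h import *
print(r.get_state()['q']); go([.56,.13,.42],2.0)
E
```

```text
[ 0.08988073  0.38899463 -0.34601287  1.5420227   0.13783896  1.22953833
 -0.96881375]
xyz [ 0.0987 -0.0454  0.0051] rot [ 5.00e-03 -1.00e-03 -1.12e+00] | at [0.532  0.0251 0.4249] 6.75
```

Call:
carry_out(plan=[{"rot":[0,0,-0.12],"xyz":[0.015,-0.006,0],"grip":0},{"rot":[0,0,-0.24],"xyz":[0.03,-0.013,0],"grip":0},{"rot":[0,0,-0.36],"xyz":[0.045,-0.02,0.002],"grip":0},{"rot":[0,0,-0.48],"xyz":[0.06,-0.027,0.003],"grip":0},{"rot":[0,0,-0.6],"xyz":[0.075,-0.034,0.004],"grip":0},{"rot":[0,0,-0.72],"xyz":[0.09,-0.04,0.005],"grip":0},{"rot":[0,0,-0.84],"xyz":[0.098,-0.045,0.005],"grip":0},{"rot":[0,0,-0.96],"xyz":[0.098,-0.045,0.005],"grip":0}])

```text
clock: 7.42
tool_pos: [0.5587, 0.1306, 0.4164]
eef_rot: [0.604, 0.797, 0.0, -0.001]
contact_force: [-1.2, 1.5, 0.1]
opening: 1.001
finger_force: 0.0
```

Call:
carry_out(plan=[{"rot":[0,0,-0.1],"xyz":[0,0,0],"grip":0},{"rot":[0,0,-0.1],"xyz":[0,0,0],"grip":0},{"rot":[0,0,-0.1],"xyz":[0,0,0],"grip":0}])

```text
clock: 7.67
tool_pos: [0.559, 0.1275, 0.4165]
eef_rot: [0.569, 0.823, -0.0, -0.0]
contact_force: [-0.1, -0.1, 0.1]
opening: 1.0
finger_force: 0.0
```

```bash
python3 - <<'E'
from h import *
import pickle
c=cam("wrist"); im=r.snapshot("wrist"); pickle.dump((c,im),open("w4.pkl","wb")); cv2.imwrite("pics/w4.png",im[:,:,::-1])
print(r.get_state()['q']); go([.56,.13,.42],2.0)
E
```

```text
[ 0.04987947  0.49977466 -0.61272623  1.43000099  0.28992892  1.30307287
 -0.22098403]
xyz [ 0.0021  0.0018 -0.0035] rot [-0.     0.    -0.068] | at [0.559  0.1274 0.4165] 7.72
```

View pics/w4.png

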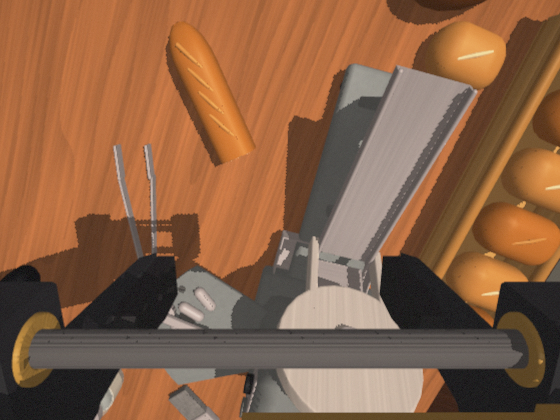

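The wrist view shows the baguette from (185,30) at its rounded end to (235,160) at its cut end. The chute runs from its top at (403,68)–(474,91) down to about (345,255). I'll extract the edges numerically.

```bash
python3 - <<'E'
from h import *
import pickle
np.set_printoptions(precision=4,suppress=True)
c,im=pickle.load(open("w4.pkl","rb"))
hsv=cv2.cvtColor(im,cv2.COLOR_RGB2HSV); g=cv2.cvtColor(im,cv2.COLOR_RGB2GRAY)
for v in (68,75,82,90,100,130,160,190,220):
    print(v,' '.join(f"{u}:{g[v,u]}/{hsv[v,u,1]}" for u in range(int(395-(v-75)*.45)-12,int(395-(v-75)*.45)+12,2)))
    print('   R',' '.join(f"{u}:{g[v,u]}/{hsv[v,u,1]}" for u in range(int(474-(v-91)*.58)-16,int(474-(v-91)*.58)+10,2)))
for (u,v) in ((210,100),(120,100),(90,60),(160,60)): print(u,v,hsv[v,u])
E
cd pics; python3 -c "
import cv2;a=cv2.imread('w4.png');o=cv2.hconcat([cv2.resize(a[10:180,150:270],None,fx=3.3,fy=3.3,interpolation=3),cv2.resize(a[55:225,370:490],None,fx=3.3,fy=3.3,interpolation=3)]);cv2.imwrite('z4.png',o);print(o.shape)"
```

```text
68 386:132/166 388:137/168 390:143/162 392:135/167 394:116/138 396:88/27 398:148/34 400:146/34 402:150/36 404:151/34 406:149/41 408:147/79
   R 471:153/172 473:155/172 475:156/173 477:159/169 479:158/171 481:160/169 483:163/165 485:165/163 487:162/169 489:157/175 491:154/176 493:154/175 495:154/175
75 383:147/20 385:143/21 387:141/21 389:140/20 391:121/21 393:84/28 395:83/29 397:123/33 399:156/38 401:153/36 403:151/36 405:151/36
   R 467:134/177 469:136/174 471:136/177 473:140/174 475:144/173 477:145/175 479:148/173 481:149/176 483:149/176 485:153/172 487:152/175 489:150/175 491:152/171
82 379:151/21 381:150/22 383:151/18 385:150/17 387:146/17 389:83/29 391:83/34 393:102/28 395:151/38 397:160/36 399:151/34 401:153/36
   R 463:105/149 465:103/168 467:108/174 469:115/167 471:117/171 473:121/175 475:126/171 477:130/170 479:131/174 481:132/177 483:137/172 485:136/174 487:135/172
90 376:151/20 378:152/20 380:152/20 382:149/18 384:136/22 386:83/26 388:83/32 390:121/32 392:158/37 394:155/32 396:150/38 398:153/34
   R 458:151/34 460:149/32 462:152/33 464:114/35 466:109/35 468:82/32 470:82/29
[... 841 characters left out ...]
7 435:143/88 437:121/164 439:134/163 441:139/160
190 331:76/16 333:81/16 335:75/10 337:80/16 339:78/19 341:87/25 343:87/25 345:132/34 347:164/36 349:155/34 351:157/33 353:160/38
   R 400:123/33 402:93/28 404:95/28 406:98/29 408:87/25 410:89/33 412:100/31 414:148/34 416:155/72 418:128/163 420:121/168 422:122/162 424:130/166
220 317:79/22 319:81/13 321:80/16 323:79/13 325:77/10 327:81/21 329:87/36 331:117/38 333:164/35 335:156/35 337:158/35 339:159/36
   R 383:93/31 385:97/32 387:97/30 389:114/36 391:90/32 393:90/32 395:136/36 397:157/54 399:134/160 401:129/165 403:126/163 405:123/161 407:126/160
210 100 [ 15 173 225]
120 100 [ 11 163 185]
90 60 [ 12 168 187]
160 60 [ 12 164 169]
(561, 792, 3)
```

View pics/z4.png

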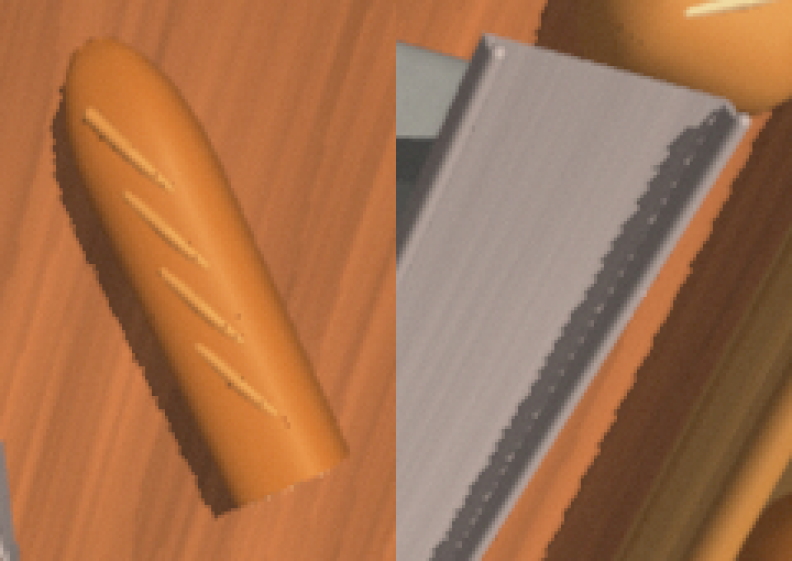

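The zoom puts the chute wall tops at (399,69) and (474,91). The baguette's cut end spans (223,165) to (255,148) and its round tip is at about (178,22).

```bash
python3 - <<'E'
from h import *
import pickle
from scipy.optimize import least_squares
np.set_printoptions(precision=4,suppress=True)
c,im=pickle.load(open("w4.pkl","rb"))
S=np.sin(np.radians(25));C=np.cos(np.radians(25))
def fr(y): l=np.array([np.cos(y),np.sin(y),0]);yd=np.array([-np.sin(y),np.cos(y),0]);return l,C*yd+S*np.array([0,0,1]),-S*yd+C*np.array([0,0,1])
Lp=[(388,100),(374,130),(360,160),(346.5,190),(333,220)];Rp=[(470,100),(452,130),(434,160),(415,190),(396.5,220)]
def pt(x,side,s): l,u,n=fr(x[2]); return np.r_[x[:2],.085]+side*.0353*l+s*u+.014*n
def res(x):
    o=[]
    for side,ps,cr in((-1,Lp,(399.4,69.2)),(1,Rp,(474.5,91.4))):
        a=np.array(proj(c,pt(x,side,.262)));b=np.array(proj(c,pt(x,side,.1)));d=(b-a)/np.hypot(*(b-a))
        o+=[d[0]*(q[1]-a[1])-d[1]*(q[0]-a[0]) for q in ps]; o+=list(a-cr)
    return o
f=least_squares(res,[.7,.02,.116]);print("chute_end xy,yaw",f.x,"px res",np.array(f.fun))
x=f.x;l,u,n=fr(x[2]);ce=np.r_[x[:2],.085];print("top",ce+.262*u)
for q in((215.2,49.4),(255.5,146.4),(175.8,64.5),(222.7,165)):print(onz(c,q,.025))
r1,r2,l1,l2=[onz(c,q,.025)[:2] for q in((215.2,49.4),(255.5,146.4),(175.8,64.5),(222.7,165))]
dr=r2-r1;dl=l2-l1;print("yaws",np.arctan2(dr[1],dr[0]),np.arctan2(dl[1],dl[0]))
d=dr/np.hypot(*dr)+dl/np.hypot(*dl);d/=np.hypot(*d);m=(r2+l2)/2
print("width",abs(np.cross(d,r2-l2)))
tip=onz(c,(178,22),.025)[:2];cut=onz(c,(239,157),.012)[:2]
print("cut",cut,"tip",tip,"len",(cut-tip)@d,"yaw",np.arctan2(d[1],d[0]))
E
```

```text
chute_end xy,yaw [0.6902 0.0288 0.1173] px res [-0.353   0.0187  0.3905  0.3068  0.2231  1.4315  1.623  -0.4584 -0.7583
 -1.0583 -0.5052 -0.3787  0.5301 -0.5013]
top [0.6624 0.2646 0.1957]
[0.4348 0.2208 0.025 ]
[0.5281 0.1189 0.025 ]
[0.391  0.1842 0.025 ]
[0.4927 0.0768 0.025 ]
yaws -0.8295735488418361 -0.8129986508597795
width 0.05457121980200548
cut [0.5105 0.0937] tip [0.3792 0.2352] len 0.19301408095482706 yaw -0.8212860998508078<stdin>:22: DeprecationWarning: Arrays of 2-dimensional vectors are deprecated. Use arrays of 3-dimensional vectors instead. (deprecated in NumPy 2.0)
```

```bash
python3 - <<'E'
from h import *
go([.4355,.176,.13],2.32);go([.4355,.176,.018],2.32)
E
```

```text
xyz [ 0.0891 -0.0983  0.2866] rot [-0.     0.    -0.388] | at [0.559  0.1274 0.4165] 7.72
xyz [ 0.0891 -0.0982  0.3986] rot [-0.     0.    -0.388] | at [0.559  0.1274 0.4165] 7.72
```

Call:
carry_out(plan=[{"rot":[0,0,-0.12],"xyz":[0.025,-0.028,0.015],"grip":0},{"rot":[0,0,-0.24],"xyz":[0.045,-0.055,0.035],"grip":0},{"rot":[0,0,-0.36],"xyz":[0.07,-0.08,0.06],"grip":0},{"rot":[0,0,-0.388],"xyz":[0.089,-0.098,0.09],"grip":0},{"rot":[0,0,-0.388],"xyz":[0.089,-0.098,0.13],"grip":0},{"rot":[0,0,-0.388],"xyz":[0.089,-0.098,0.17],"grip":0},{"rot":[0,0,-0.388],"xyz":[0.089,-0.098,0.21],"grip":0},{"rot":[0,0,-0.388],"xyz":[0.089,-0.098,0.25],"grip":0}])

```text
clock: 8.38
tool_pos: [0.436, 0.1758, 0.1655]
eef_rot: [0.399, 0.917, 0.0, 0.0]
contact_force: [1.8, -0.4, -0.5]
opening: 1.002
finger_force: 0.0
```

Call:
carry_out(plan=[{"rot":[0,0,0],"xyz":[0,0,0.03],"grip":0},{"rot":[0,0,0],"xyz":[0,0,0.04],"grip":0},{"rot":[0,0,0],"xyz":[0,0,0.04],"grip":0},{"rot":[0,0,0],"xyz":[0,0,0.04],"grip":0}])

```text
clock: 8.72
tool_pos: [0.4359, 0.1761, 0.1267]
eef_rot: [0.399, 0.917, -0.0, 0.0]
contact_force: [0.0, 0.3, 0.3]
opening: 1.001
finger_force: 0.0
```

```bash
python3 - <<'E'
from h import *
go([.4355,.176,.018],2.32); print(r.get_state()['q'])
E
```

```text
xyz [ 0.0003 -0.0003  0.1087] rot [-0.001  0.     0.002] | at [0.4359 0.1761 0.1267] 8.72
[-0.19934569  0.72209984 -0.45490136  2.11537587  0.7152569   0.45942437
 -0.46207985]
```

Call:
carry_out(plan=[{"rot":[0,0,0],"xyz":[0,0,0.035],"grip":0},{"rot":[0,0,0],"xyz":[0,0,0.065],"grip":0},{"rot":[0,0,0],"xyz":[0,0,0.09],"grip":0},{"rot":[0,0,0],"xyz":[0,0,0.105],"grip":0},{"rot":[0,0,0],"xyz":[0,0,0.109],"grip":0},{"rot":[0,0,0],"xyz":[0,0,0.109],"grip":0},{"rot":[0,0,0],"xyz":[0,0,0.109],"grip":80},{"rot":[0,0,0],"xyz":[0,0,0.109],"grip":255}], squeeze=25)

```text
clock: 9.38
tool_pos: [0.437, 0.1764, 0.0191]
eef_rot: [0.398, 0.917, 0.001, 0.001]
contact_force: [-0.1, 0.3, 0.1]
opening: 0.876
finger_force: 0.0
```

Call:
carry_out(plan=[{"rot":[0,0,0],"xyz":[0,0,0],"grip":255},{"rot":[0,0,0],"xyz":[0,0,0],"grip":255},{"rot":[0,0,0],"xyz":[0,0,0],"grip":255},{"rot":[0,0,0],"xyz":[0,0,0],"grip":255},{"rot":[0,0,0],"xyz":[0,0,0],"grip":255},{"rot":[0,0,0],"xyz":[0,0,0],"grip":255},{"rot":[0,0,0],"xyz":[0,0,0],"grip":255}])

```text
clock: 9.97
tool_pos: [0.4359, 0.1757, 0.0181]
eef_rot: [0.398, 0.917, -0.0, 0.0]
contact_force: [-0.9, -0.7, 6.0]
opening: 0.596
finger_force: 25.0
```

```bash
python3 - <<'E'
from h import *
go([.4355,.176,.018],2.32); print(r.get_state()['q'])
E
```

```text
xyz [ 0.0005 -0.0001  0.0001] rot [0.    0.001 0.003] | at [0.4359 0.1757 0.0181] 9.97
[-0.41129225  0.91761938 -0.11429261  2.16221627  0.95565666  0.1118692
 -0.68182903]
```

Call:
carry_out(plan=[{"rot":[0,0,0],"xyz":[0,0,-0.006],"grip":255},{"rot":[0,0,0],"xyz":[0,0,-0.012],"grip":255},{"rot":[0,0,0],"xyz":[0,0,-0.02],"grip":255},{"rot":[0,0,0],"xyz":[0,0,-0.03],"grip":255},{"rot":[0,0,0],"xyz":[0,0,-0.03],"grip":255}])

```text
clock: 10.38
tool_pos: [0.4365, 0.1761, 0.0489]
eef_rot: [0.398, 0.917, 0.001, 0.0]
contact_force: [0.2, -0.5, -2.1]
opening: 0.597
finger_force: 25.0
```

```bash
cat >> h.py <<'E'
S_,C_=np.sin(np.radians(25)),np.cos(np.radians(25)); yw=.1173; yd=np.array([-np.sin(yw),np.cos(yw),0]); Z=np.array([0,0,1.])
u=C_*yd+S_*Z; n=-S_*yd+C_*Z; ce=np.array([.6902,.0288,.085])
def chute(s,h): go(ce+s*u+h*n,yw+np.pi/2,.4363); print("   world",np.round(ce+s*u+h*n,4))
E
python3 - <<'E'
from h import *
chute(.175,.12)
E
```

```text
xyz [-0.1939  0.1492 -0.2185] rot [-0.136  0.421  0.624] | at [0.4365 0.1761 0.0489] 10.38
   world [0.6776 0.1359 0.2677]
```

Call:
carry_out(plan=[{"rot":[0,0,0],"xyz":[0,0,-0.03],"grip":255},{"rot":[0,0,0],"xyz":[0,0,-0.065],"grip":255},{"rot":[0,0,0],"xyz":[0,0,-0.1],"grip":255},{"rot":[-0.014,0.042,0.062],"xyz":[0,0,-0.135],"grip":255},{"rot":[-0.027,0.084,0.125],"xyz":[-0.01,0.008,-0.17],"grip":255},{"rot":[-0.04,0.126,0.187],"xyz":[-0.025,0.018,-0.2],"grip":255},{"rot":[-0.054,0.168,0.25],"xyz":[-0.045,0.034,-0.225],"grip":255},{"rot":[-0.068,0.21,0.312],"xyz":[-0.065,0.05,-0.245],"grip":255}])

```text
clock: 11.05
tool_pos: [0.5179, 0.162, 0.2949]
eef_rot: [0.534, 0.838, 0.074, -0.082]
contact_force: [0.5, 1.1, -3.1]
opening: 0.6
finger_force: 25.0
```

```bash
python3 - <<'E'
from h import *
chute(.175,.12);print(r.get_state()['q'])
E
```

```text
xyz [-0.0953  0.1331  0.0116] rot [-0.067  0.21   0.31 ] | at [0.5179 0.162  0.2949] 11.05
   world [0.6776 0.1359 0.2677]
[ 0.21173178  0.61549741 -0.78938418  1.72906438  0.25847747  0.92094938
 -0.18552794]
```

Call:
carry_out(plan=[{"rot":[-0.013,0.04,0.06],"xyz":[-0.012,0.018,0],"grip":255},{"rot":[-0.026,0.08,0.12],"xyz":[-0.03,0.038,0],"grip":255},{"rot":[-0.038,0.12,0.18],"xyz":[-0.045,0.06,0],"grip":255},{"rot":[-0.051,0.16,0.24],"xyz":[-0.06,0.085,0],"grip":255},{"rot":[-0.067,0.21,0.31],"xyz":[-0.078,0.11,0.004],"grip":255},{"rot":[-0.067,0.21,0.31],"xyz":[-0.09,0.126,0.008],"grip":255},{"rot":[-0.067,0.21,0.31],"xyz":[-0.095,0.133,0.0116],"grip":255},{"rot":[-0.067,0.21,0.31],"xyz":[-0.095,0.133,0.0116],"grip":255}])

```text
clock: 11.72
tool_pos: [0.6769, 0.1362, 0.2625]
eef_rot: [0.649, 0.73, 0.141, -0.162]
contact_force: [-0.1, 1.1, -0.8]
opening: 0.599
finger_force: 25.0
```

```bash
python3 - <<'E'
from h import *
im=r.snapshot("scene"); im2=r.snapshot("wrist")
a=cv2.resize(im[120:300,250:430],(400,400),interpolation=3);b=cv2.resize(im2,(400,300))
o=np.zeros((400,800,3),np.uint8);o[:,:400]=a;o[:300,400:]=b;cv2.imwrite("pics/z5.png",o[:,:,::-1])
chute(.175,.12);chute(.175,.022);chute(.095,.022)
print(r.get_state()['q'])
E
```

```text
xyz [-0.0014  0.0024 -0.0037] rot [-0.006  0.002  0.003] | at [0.6749 0.1384 0.265 ] 11.82
   world [0.6776 0.1359 0.2677]
xyz [-0.0012  0.0029  0.0943] rot [-0.006  0.002  0.003] | at [0.6749 0.1384 0.265 ] 11.82
   world [0.6727 0.1771 0.1789]
xyz [-0.0812  0.0027  0.0945] rot [-0.006  0.002  0.003] | at [0.6749 0.1384 0.265 ] 11.82
   world [0.6812 0.1051 0.1451]
[ 0.27280156  0.87516398 -0.74986048  1.32081066  0.13786547  1.04850193
 -0.19345546]
```

View pics/z5.png

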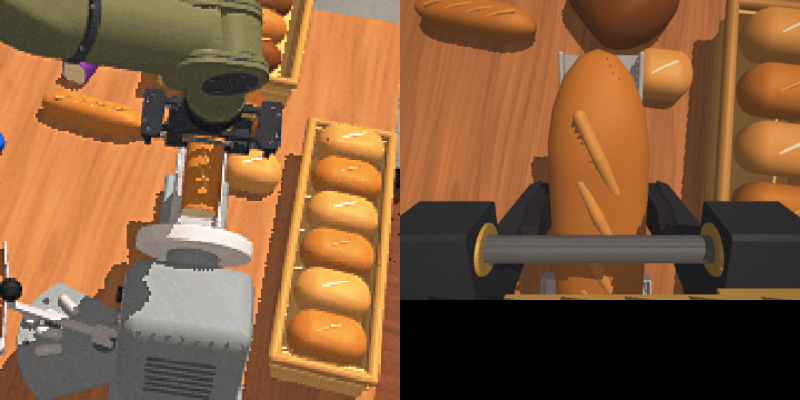

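The bread is square over the chute, with its cut end towards the guard at about (200,212) in the left panel. The lever is down at the thumbscrew's notch. I'll lower the bread along the floor normal.

Call:
carry_out(plan=[{"rot":[-0.006,0,0],"xyz":[-0.001,0.003,0.02],"grip":255},{"rot":[-0.006,0,0],"xyz":[-0.001,0.003,0.04],"grip":255},{"rot":[-0.006,0,0],"xyz":[-0.001,0.003,0.06],"grip":255},{"rot":[-0.006,0,0],"xyz":[-0.001,0.003,0.075],"grip":255},{"rot":[-0.006,0,0],"xyz":[-0.001,0.003,0.084],"grip":255},{"rot":[-0.006,0,0],"xyz":[-0.001,0.003,0.084],"grip":255},{"rot":[-0.006,0,0],"xyz":[-0.001,0.003,0.084],"grip":255}])

```text
clock: 12.4
tool_pos: [0.6745, 0.1724, 0.1896]
eef_rot: [0.648, 0.731, 0.144, -0.16]
contact_force: [0.6, -0.1, -2.7]
opening: 0.602
finger_force: 25.0
```

```bash
python3 - <<'E'
from h import *
s=r.get_state();print(s['contact_force'],s['moment']);chute(.175,.022);chute(.095,.022)
E
```

```text
[ 0.55002877 -0.12304747 -2.66644751] [-0.55929066 -0.14281488 -0.01542777]
xyz [-0.0001 -0.0013  0.0117] rot [0.003 0.002 0.003] | at [0.6745 0.1724 0.1896] 12.4
   world [0.6727 0.1771 0.1789]
xyz [-0.0801 -0.0016  0.0119] rot [0.003 0.002 0.003] | at [0.6745 0.1724 0.1896] 12.4
   world [0.6812 0.1051 0.1451]
```

Call:
carry_out(plan=[{"rot":[0,0,0],"xyz":[0,-0.001,0.004],"grip":255},{"rot":[0,0,0],"xyz":[0,-0.001,0.008],"grip":255},{"rot":[0,0,0],"xyz":[0,-0.001,0.011],"grip":255},{"rot":[0,0,0],"xyz":[0,-0.001,0.011],"grip":255}])

```text
clock: 12.73
tool_pos: [0.6732, 0.1763, 0.1785]
eef_rot: [0.648, 0.73, 0.144, -0.16]
contact_force: [0.3, 0.2, -3.0]
opening: 0.6
finger_force: 25.0
```

Call:
carry_out(plan=[{"rot":[0,0,0],"xyz":[-0.008,0,0],"grip":255},{"rot":[0,0,0],"xyz":[-0.018,0,0],"grip":255},{"rot":[0,0,0],"xyz":[-0.028,0,0],"grip":255},{"rot":[0,0,0],"xyz":[-0.038,0,0],"grip":255},{"rot":[0,0,0],"xyz":[-0.048,0,0],"grip":255},{"rot":[0,0,0],"xyz":[-0.055,0,0],"grip":255},{"rot":[0,0,0],"xyz":[-0.06,0,0],"grip":255},{"rot":[0,0,0],"xyz":[-0.06,0,0],"grip":255}])

```text
clock: 13.4
tool_pos: [0.6803, 0.1202, 0.1526]
eef_rot: [0.649, 0.73, 0.144, -0.16]
contact_force: [-0.4, -0.2, -3.3]
opening: 0.6
finger_force: 25.0
```

```bash
python3 - <<'E'
from h import *
s=r.get_state();print(s['contact_force'],s['moment']);chute(.095,.02);print(s['q'])
E
```

```text
[-0.42359007 -0.1753926  -3.33579404] [-0.55383384 -0.15026974 -0.01090662]
xyz [-0.0169 -0.0008  0.0025] rot [ 0.003  0.003 -0.   ] | at [0.6803 0.1202 0.1526] 13.4
   world [0.6811 0.1059 0.1433]
[ 0.28893611  1.0031205  -0.71280899  1.40488087  0.19985853  0.86101815
 -0.15540851]
```

Call:
carry_out(plan=[{"rot":[0,0,0],"xyz":[-0.005,0,0],"grip":255},{"rot":[0,0,0],"xyz":[-0.01,0,0],"grip":255},{"rot":[0,0,0],"xyz":[-0.013,0,0.001],"grip":255},{"rot":[0,0,0],"xyz":[-0.013,0,0.002],"grip":255},{"rot":[0,0,0],"xyz":[-0.013,0,0.003],"grip":255},{"rot":[0,0,0],"xyz":[-0.013,0,0.003],"grip":255}])

```text
clock: 13.9
tool_pos: [0.6811, 0.1123, 0.1454]
eef_rot: [0.648, 0.73, 0.144, -0.16]
contact_force: [0.4, -0.3, -2.4]
opening: 0.594
finger_force: 25.0
```

Call:
carry_out(plan=[{"rot":[0,0,0],"xyz":[0,0,0.001],"grip":255},{"rot":[0,0,0],"xyz":[0,0,0.002],"grip":255},{"rot":[0,0,0],"xyz":[0,0,0.002],"grip":255}])

```text
clock: 14.15
tool_pos: [0.6815, 0.1124, 0.1453]
eef_rot: [0.648, 0.73, 0.145, -0.16]
contact_force: [-1.7, -3.8, 6.4]
opening: 0.595
finger_force: 25.0
```

```bash
python3 - <<'E'
from h import *
s=r.get_state();print(s['contact_force'],s['moment']);chute(.095,.018)
E
```

```text
[-1.73977997 -3.81126891  6.37930332] [-0.53663593  0.55745223  0.35980871]
xyz [-0.0067 -0.0011  0.0011] rot [0.004 0.002 0.002] | at [0.6815 0.1124 0.1453] 14.15
   world [0.681  0.1068 0.1415]
```

Call:
carry_out(plan=[{"rot":[0,0,0],"xyz":[0,0,-0.001],"grip":255},{"rot":[0,0,0],"xyz":[0,0,-0.0015],"grip":150},{"rot":[0,0,0],"xyz":[0,0,-0.0015],"grip":80},{"rot":[0,0,0],"xyz":[0,0,-0.0015],"grip":60},{"rot":[0,0,0],"xyz":[0,0,-0.0015],"grip":40},{"rot":[0,0,0],"xyz":[0,0,-0.0015],"grip":20},{"rot":[0,0,0],"xyz":[0,0,-0.0015],"grip":20},{"rot":[0,0,0],"xyz":[0,0,-0.0015],"grip":20}])

```text
clock: 14.82
tool_pos: [0.6813, 0.1121, 0.1449]
eef_rot: [0.648, 0.73, 0.144, -0.16]
contact_force: [-0.2, -0.3, -0.5]
opening: 0.923
finger_force: 0.0
```

Call:
carry_out(plan=[{"rot":[0,0,0],"xyz":[0,0,-0.01],"grip":0},{"rot":[0,0,0],"xyz":[0,0,-0.03],"grip":0},{"rot":[0,0,0],"xyz":[0.02,0,-0.06],"grip":0},{"rot":[0,0,0],"xyz":[0.05,0,-0.09],"grip":0},{"rot":[0,0,0],"xyz":[0.08,0,-0.12],"grip":0},{"rot":[0,0,0],"xyz":[0.1,0,-0.15],"grip":0},{"rot":[0,0,0],"xyz":[0.1,0,-0.18],"grip":0},{"rot":[0,0,0],"xyz":[0.1,0,-0.18],"grip":0}])

```text
clock: 15.48
tool_pos: [0.6819, 0.1269, 0.3588]
eef_rot: [0.648, 0.73, 0.15, -0.156]
contact_force: [0.1, -0.1, 1.1]
opening: 1.005
finger_force: 0.0
```

```bash
python3 - <<'E'
from h import *
import pickle
im=r.snapshot("side"); c=cam("wrist");im2=r.snapshot("wrist");pickle.dump((c,im2),open("w6.pkl","wb"))
a=cv2.resize(im[130:290,220:410],(380,320),interpolation=3);b=cv2.resize(im2,(420,315))
o=np.zeros((320,800,3),np.uint8);o[:,:380]=a;o[:315,380:]=b;cv2.imwrite("pics/z6.png",o[:,:,::-1])
# expected pixel of bread's rounded end (s=.167 resting on the gauge) and of its top there
print("tip px",proj(c,ce+.167*u+.02*n),"chute top",proj(c,ce+.262*u),"in panel scale .75 +380")
print(r.get_state()['clock'],r.get_state()['tool_pos'])
E
```

```text
tip px (np.float64(273.05458041099206), np.float64(218.4345849826053)) chute top (np.float64(273.0511009659515), np.float64(111.55477021337958)) in panel scale .75 +380
15.5833 [0.67948664 0.12610897 0.3520621 ]
```

View pics/z6.png

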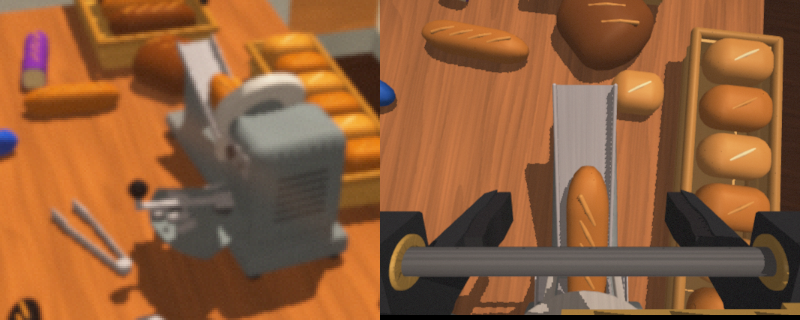

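The bread's rounded end is at row 166 of the right panel, and I expected 164 with it resting on the gauge, so it has run through the mouth. One check of the knob height, then I hand in if it's down.

```bash
python3 - <<'E'
from h import *
P=[.4582,-.1211,.162]; uv={}
for k in("scene","side"):
    c=cam(k);im=r.snapshot(k);g=cv2.cvtColor(im,cv2.COLOR_RGB2GRAY);e=proj(c,P);w=14;x,y=int(e[0]),int(e[1])
    m=(g[y-w:y+w,x-w:x+w]<50).astype(np.uint8);nn,l,st,cen=cv2.connectedComponentsWithStats(m)
    i=1+np.argmax(st[1:,4]);uv[k]=cen[i]+[x-w,y-w];print(k,np.round(e,1),np.round(uv[k],1),st[i,4])
p,err=tri(cam("scene"),uv["scene"],cam("side"),uv["side"]);print(p,err)
if abs(p[2]-.162)<.009 and np.hypot(*(p[:2]-P[:2]))<.008: print("ok",r.finish_job())
E
```

```text
scene [254.3 250.3] [254.2 250.2] 76
side [289.5 224.4] [288.7 224.7] 46
[ 0.45653966 -0.11832687  0.15886765] 0.0009907827673246304
the job is handed in; nothing more can be done
ok None
```

The lever is down in the middle notch, the one with the thumbscrew in front of it. The part-cut baguette lies in the chute with its cut end resting against the gauge plate, as far as the pictures show. I handed the job in at about 16 s.

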